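Present the bearing ball on its dish from the inspection turntable

TASK

Swing the turntable anticlockwise (seen from above; it has an upright steel peg to turn it by) until it comes up against its stop, bringing the dish with the loose ball out from under the magnifier. Then lift the dish by its arch handle straight up a hand's breadth, and turn it a quarter turn anticlockwise so that its pouring lip points outwards from the turntable's axle, keeping it level and the ball in the middle all the while. Finish holding it there, still and level above its seat; leave the other things on the bench alone.

Things in the scene. Friction and masses are not known exactly. Their poses are not given: they have to be found in the camera images.
- turntable: bench turntable, fixed: dark steel foot, round wooden platter 260 mm across whose top is 32 mm above the bench, and a magnifier on a post (14 mm thick, 143 mm tall, at x = 0, y = -178 mm in this frame). Origin on the axle at bench level, z up; never moves in a run. x points the way the dish lies from the axle when the platter is at its stop
- lens (a point): centre of the underside of the round magnifier lens, 132 mm above the bench; lens 84 mm across, 10 mm thick; fixed at x = 0, y = -78 mm in the turntable frame
- platter (a joint): angle of the platter, rad, growing anticlockwise seen from above; starts at 0 (dish under the lens), the hard stop is at 1.571. It turns stiffly (dry friction about 0.12 N m, no spring) and stays where it is left
- peg_top (a point): centre of the top of the round upright steel peg (14 mm thick, sticking up 75 mm from the platter to 107 mm above the bench) fixed on the platter 108 mm from the axle, across the axle from the dish; grip it or push it to turn the platter
- seat (a point): centre of the dish's seat on the platter (a brass ring 3 mm high, 74 mm outside), 78 mm from the axle, at the platter's top, 32 mm above the bench; it turns with the platter, to turntable-frame x = 78, y = 0 mm at the stop
- dish: shallow aluminium dish, 104 mm across, 13 mm deep, about 180 g; inside a flat cone of 4 degrees: the ball rolls off its middle if the dish tilts more or is jerked (over 0.5 m/s2). Origin: centre of its underside, z up, x to its pouring lip (flat tongue reaching 70 mm from the centre). Arch handle in the y-z plane, legs at y = +-54 mm. In its seat the lip points to turntable -y when at the stop
- handle (a point): centre of the dish's straight wooden top bar, 80 mm above the dish's underside, on the dish's axis; the bar is 12 mm thick (along the dish's x), 14 mm high, 112 mm long (along the dish's y). Grip it across its thickness, the fingers closing along the dish's x; the ball's top is 39 mm below the bar's underside
- ball_center (a point): centre of the loose steel ball, 28 mm in diameter, 90 g, lying in the middle of the dish, its centre 20 mm above the dish's underside
- pencil_pot: white ceramic pot of pencils, 68 mm across, 160 mm tall; bystander, leave alone. Origin: centre of its underside
- screwdriver: wooden-handled screwdriver 190 mm long, lying; bystander, leave alone. Origin: underside
- collar: steel ring 48 mm across, 22 mm high, lying on the bench; bystander, leave alone. Origin: centre of its underside
- plane: wooden hand plane 190 x 56 mm, about 110 mm tall; bystander, leave alone. Origin: centre of its underside
- saucer: white ceramic saucer, 110 mm across, empty; bystander, leave alone. Origin: centre of its underside
- oil_bottle: amber oil bottle, 52 mm across, 130 mm tall; bystander, leave alone. Origin: centre of its underside
- wrench: steel wrench 180 mm long, lying; bystander, leave alone. Origin: underside

How it is judged:
On the way, in this order (a step that is already met when the one before it is completed fails the run):
1. the platter is turned to its stop, the dish with its ball still in its seat (value of joint platter above 1.53 rad and height (world z) of dish below 0.045 m and horizontal distance between dish and seat below 0.012 m), for 0.2 s.
2. the dish is lifted clear of its seat (height (world z) of dish above 0.09 m), for 0.2 s.
At the end, for the whole second after the job is handed in: Platter at its stop (4 degrees). Only the fingers hold the dish, still, at least 58 mm above its seat and within 40 mm sideways of it, level within 4 degrees, lip pointing straight out from the axle within 11 degrees, ball at rest within 12 mm of the middle (value of joint platter above 1.5 rad and height (world z) of dish above 0.09 m and horizontal distance between dish and seat below 0.04 m and angle between the x axis of dish and the x axis of turntable, either way round below 0.2 rad and x of turntable in the frame of dish below -0.03 m and angle between dish's own z axis and vertical below 0.07 rad and horizontal distance between ball_center and dish below 0.012 m and z of ball_center in the frame of dish below 0.03 m and linear speed of ball below 0.05 m/s and linear speed of dish below 0.02 m/s and angular speed of dish below 0.15 rad/s and contact force between the fingers and dish above 1.5 N and contact force between dish and turntable below 0.05 N); the arm keeps its last pose, push and grip.
It fails at once if the ball strays more than 20 mm from the middle of the dish (horizontal distance between ball_center and dish above 0.02 m).
It fails at once if the dish is tilted by more than 11 degrees (angle between dish's own z axis and vertical above 0.2 rad).
It fails at once if a bystander is moved by more than 30 mm (distance of any of pencil_pot, screwdriver, collar, plane, saucer, oil_bottle, wrench from where it was at the start of the episode above 0.03 m).
It also fails if it takes over 67 s, if anything falls off the work surface, if the arm or the gripper's body presses on something with over 40 N, if the wrist force passes 120 N, or if a joint passes its speed limit or range.

ROBOT

A 6-joint arm with a two-finger parallel gripper is mounted at the origin on the work surface. World frame = base frame: x ahead of the robot, y to its left, z up, the work surface at z = 0. Lengths are in m, angles in rad, forces in N, time in s.
With the tool pointing down it reaches from about 0.375 to 0.9 m from the base axis. Payload 3.1 kg.
Tool frame: the origin (TCP) lies on the centre line of the jaws, within the pads' length; the fingertips stand 25 mm ahead of it and the grasp point (between the pads) lies 6 mm ahead of it (manip.tips_ahead is the distance from the TCP to the fingertips, in m); z points along the fingers, y is the direction in which the jaws open and shut (so a half turn about z gives the same grasp; the last joint's range is limited). The gripper opens to 85 mm and grips with 20 to 120 N. Pads are 22 mm wide; open, the fingers measure 114 mm over their backs; the gripper's body (76 mm by 85 mm) begins 54 mm behind the grasp point. The pads swing forward as they close: fully open they stand 13 mm farther back than shut.
Start: joints at [-1.365, 0.527, 1.433, -0, 1.181, -0.178], TCP at [0.235, -0.579, 0.256] pointing down, gripper open.
Joint ranges: [-3.08, 3.08], [-0.75, 2.2], [0.22, 2.44], [-1.43, 4.57], [0, 2.65], [-2.85, 2.85]. Speed limits (rad/s): [2.79, 2.79, 3.14, 3.14, 3.14, 3.14].

INTERFACE

Orientations are given as a unit quaternion [x, y, z, w].
In Python, from station import manip gives the robot as it stands.
- The arm moves only by the tool play_rows, never from a script. Its argument "steps" is a list that holds one entry, the list of rows, each a list of 6 numbers: the shift along the tool's x, y, z in m, then the turn, a rotation vector about the tool's x, y, z in degrees. In form: [[[x, y, z, rx, ry, rz], ...]]. A call has 1 to 10 rows; each row shifts and turns the commanded pose from where the row before left it, along the tool's axes as they then stand; what a row does not reach is not made up. A row lasts 1/8 s, in which the tool goes at most 62.5 mm and 10.7 degrees, less where a joint would pass 70% of its speed; a pose out of reach is approached as far as the arm can. A call is refused whole if a number of a shift passes 0.0625 or a number of a turn 10.7, either way. A call with a gripper value outside its range is refused whole. "fingers" is the opening, from 0 (shut) to 1 (fully open), set as the call begins (left out, the last holds). The fingers move at their own pace and stop on an object; "squeeze" is the grip in N (left out, the last holds). Time passes only in rows, so rows that do not move let the fingers close. It gives the time, the measured TCP pose, the force and the opening at its end, in the units of the state.
- manip.sense(): the state, without advancing time (a new reading comes with each control period).
- manip.snapshot(name): name is "scene" or "top"; returns a dict with "img" (480x640x3 uint8, red, green, blue), "K" (3x3 intrinsics, pixels), "k1" (the pictures are not rectified: a ray, as slopes to the right and down, at radius r is drawn at 1 + k1 r^2 times it, then the intrinsics apply), "world_from_camera" (4x4, takes a point from camera to world coordinates). Camera axes: x right, y down, z forward; pixel columns grow to the right and rows downward; lengths in m; the calibration is good to about 2 mm. A picture is of the moment at which its call begins. There is no depth.
- manip.sign_off(): hands the job in, once; it reports no verdict.
Trained networks look in a picture, given as the dict that the camera call returned (one of the last four; its "shot" number tells which), for a name from the list of things; names that differ only in an ending like _2 or _b are one class to them, and where a whole thing is asked for, a point or a joint stands for the part that bears it (a point fixed in the world has none). Each returns a list of dicts, best first, with "score" (0 to 1); they miss things now and then, are a little off and sometimes report something else, mostly with a low value. They report only what shows in the picture. A call takes as long as a camera call.
- manip.regions_of(label, picture): "pixels" (480x640 bool, what is visible of it) and "rect" ([left, top, right, bottom] in pixels, round what is visible of it).
- manip.pinpoint(label, picture): "point" ([column, row] in pixels: a listed point, or the origin of a listed thing).
The state is a dict: "t": time; "q": joint angles; "qd": joint speeds; "tau": joint torques, N m; "tcp_pos": TCP position; "tool_rot": TCP orientation; "force": force on the tool from outside, world axes, zero at the start; "ft_torque": the same for the moment, N m; "finger_gap": opening from 0.0 (shut) to 1.0 (fully open).
Only numpy, scipy, OpenCV 4.12 (cv2) and the standard library are available. Lean on these libraries where they do the work, as an engineer would, in place of code of your own. Each camera call takes 0.05 s, during which the arm holds its last target.

## Working session

There is one attempt and no reset: what is moved stays moved. The work goes in short steps, Python scripts to look and compute and a tool call to move; the robot and the scene stay as the last step left them, time stands still between calls to the robot, and variables do not carry over. Pictures are saved under pics/ and viewed, and the job is handed in when it is done.

Besides the shell and the picture viewer there is one more tool, called as name(argument=value, ...) on one line, values as JSON. play_rows: Moves the arm, as the interface text tells. Its arguments: {"type":"object","properties":{"steps":{"type":"array"},"fingers":{"type":"number"},"squeeze":{"type":"number"}},"required":["steps"]}

```bash
ls; mkdir -p pics
python3 - <<'E'
from station import manip
import cv2,numpy as np
s=manip.sense();print(s)
for n in("scene","top"):
    p=manip.snapshot(n);cv2.imwrite(f"pics/{n}0.png",p["img"][...,::-1]);print(n,p["K"],p["k1"],np.round(p["world_from_camera"],4),p["shot"])
    for l in["lens","peg_top","seat","handle","dish","ball_center","turntable","pencil_pot","oil_bottle","plane","collar","saucer"]:
        r=manip.pinpoint(l,p);print(l,[(np.round(a["point"],1),round(a["score"],2)) for a in r[:2]])
E
```

```text
pics
{'t': 0.0, 'q': array([-1.36448252e+00,  5.28462175e-01,  1.43389096e+00,  2.10763792e-05,
        1.18139439e+00, -1.78481449e-01]), 'qd': array([ 4.99815550e-04, -1.87236813e-03, -2.03887349e-03, -1.24985056e-03,
       -6.15315677e-04, -9.20385395e-05]), 'tau': array([ 1.96327160e-04, -4.42346406e+01, -1.78026474e+01, -2.83698309e-04,
        8.34082573e-03, -7.58068275e-07]), 'tcp_pos': array([ 0.23451271, -0.57862892,  0.25533962]), 'tool_rot': array([ 9.81548797e-01,  1.91208780e-01, -5.24930250e-06, -1.07746717e-03]), 'force': array([-0.30634417, -0.46103573, -0.62090607]), 'ft_torque': array([-0.00768036, -0.00082859, -0.05339829]), 'finger_gap': 0.999987117725025}
scene [[474.49419691   0.         317.16101306]
 [  0.         474.49419691 236.98010506]
 [  0.           0.           1.        ]] -0.12041787618115746 [[-0.3432  0.5432 -0.7662  1.4062]
 [ 0.939   0.1789 -0.2937  0.2757]
 [-0.0225 -0.8203 -0.5715  0.7286]
 [ 0.      0.      0.      1.    ]] 1
lens [(array([345.2, 231.1]), 0.77), (array([343.6, 266.7]), 0.48)]
peg_top [(array([424.1, 247.4]), 0.91), (array([
[... 562 characters left out ...]
.76287051]
 [  0.           0.           1.        ]] -0.06638344081970318 [[ 0.018  -0.9773  0.211   0.2672]
 [-0.9998 -0.0169  0.0067 -0.0321]
 [-0.003  -0.2111 -0.9775  1.5137]
 [ 0.      0.      0.      1.    ]] 2
lens []
peg_top [(array([242.9, 250.7]), 0.75)]
seat []
handle [(array([307.1, 238.8]), 0.73), (array([158.8, 298.8]), 0.71)]
dish [(array([308.8, 244.9]), 0.84)]
ball_center []
turntable [(array([281.4, 251.2]), 0.55), (array([201.9, 265.8]), 0.33)]
pencil_pot [(array([366.1, 211.6]), 0.91)]
oil_bottle [(array([156.2, 223.5]), 0.74)]
plane [(array([160. , 298.5]), 0.6), (array([309.1, 242.8]), 0.27)]
collar [(array([219.4, 212.9]), 0.63)]
saucer [(array([454.6, 306.5]), 0.91)]
```

View pics/scene0.png

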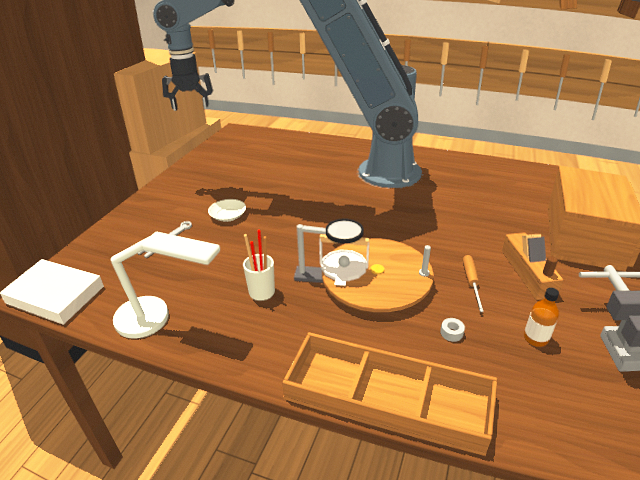

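View pics/top0.png

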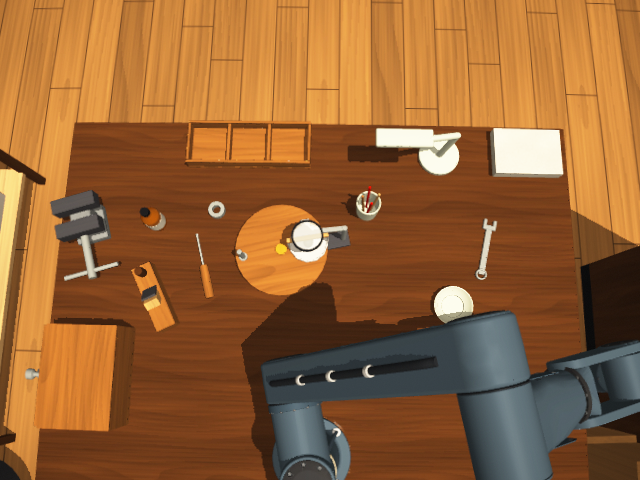

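```bash
cat > h.py <<'E'
import numpy as np,cv2
from station import manip
def ray(p,uv):
    K=p["K"];d=np.array([p["k1"],0,0,0,0.])
    n=cv2.undistortPoints(np.array([[uv]],float),K,d)[0,0]
    T=np.array(p["world_from_camera"]);return T[:3,3],T[:3,:3]@np.array([n[0],n[1],1])
def at(p,uv,z):
    o,d=ray(p,uv);return o+d*(z-o[2])/d[2]
def tri(p1,u1,p2,u2):
    o1,d1=ray(p1,u1);o2,d2=ray(p2,u2);A=np.stack([d1,-d2],1);t=np.linalg.lstsq(A,o2-o1,rcond=None)[0]
    return (o1+d1*t[0]+o2+d2*t[1])/2,np.linalg.norm(o1+d1*t[0]-o2-d2*t[1])
def proj(p,X):
    T=np.linalg.inv(p["world_from_camera"]);r=cv2.Rodrigues(T[:3,:3])[0]
    return cv2.projectPoints(np.array(X,float).reshape(-1,1,3),r,T[:3,3],p["K"],np.array([p["k1"],0,0,0,0.]))[0].reshape(-1,2)
E
python3 - <<'E'
from h import *
s=manip.snapshot("scene");t=manip.snapshot("top")
np.set_printoptions(precision=4,suppress=True)
print("axle",at(s,[375.1,277.3],0),at(t,[281.4,251.2],0))
print("peg",at(s,[424.1,247.4],.107),at(t,[242.9,250.7],.107))
print("lens",at(s,[345.2,231.1],.132))
print("dish",at(s,[345.5,266.1],.034),at(t,[308.8,244.9],.034))
print("handle",at(s,[343,240.5],.114),at(t,[307.1,238.8],.114))
print("pot",at(s,[260.4,294],0),at(t,[366.1,211.6],0))
print("bottle",at(s,[532.9,338.8],0),at(t,[156.2,223.5],0))
print("plane",at(s,[527.2,273.7],0),at(t,[160,298.5],0))
print("collar",at(s,[455,332],0),at(t,[219.4,212.9],0))
print("saucer",at(s,[228,216],0),at(t,[454.6,306.5],0))
for n,p in(("s",s),("t",t)):
    cv2.imwrite(f"pics/{n}z.png",cv2.resize(p["img"][170:350,220:460] if n=="s" else p["img"][170:350,140:380],None,fx=3.3,fy=3.3,interpolation=cv2.INTER_CUBIC)[...,::-1])
E
```

```text
axle [0.5442 0.0907 0.    ] [ 0.5556  0.0971 -0.    ]
peg [0.5364 0.1954 0.107 ] [0.5347 0.1906 0.107 ]
lens [0.565  0.0207 0.132 ]
dish [0.5664 0.0231 0.034 ] [0.5684 0.018  0.034 ]
handle [0.5769 0.0195 0.114 ] [0.5686 0.0202 0.114 ]
pot [ 0.6865 -0.1443  0.    ] [ 0.6769 -0.145   0.    ]
bottle [0.6365 0.4542 0.    ] [0.6311 0.4653 0.    ]
plane [0.416  0.4413 0.    ] [0.4133 0.4365 0.    ]
collar [0.6658 0.295  0.    ] [0.6659 0.2818 0.    ]
saucer [ 0.4102 -0.3817  0.    ] [ 0.4058 -0.3943  0.    ]
```

View pics/sz.png

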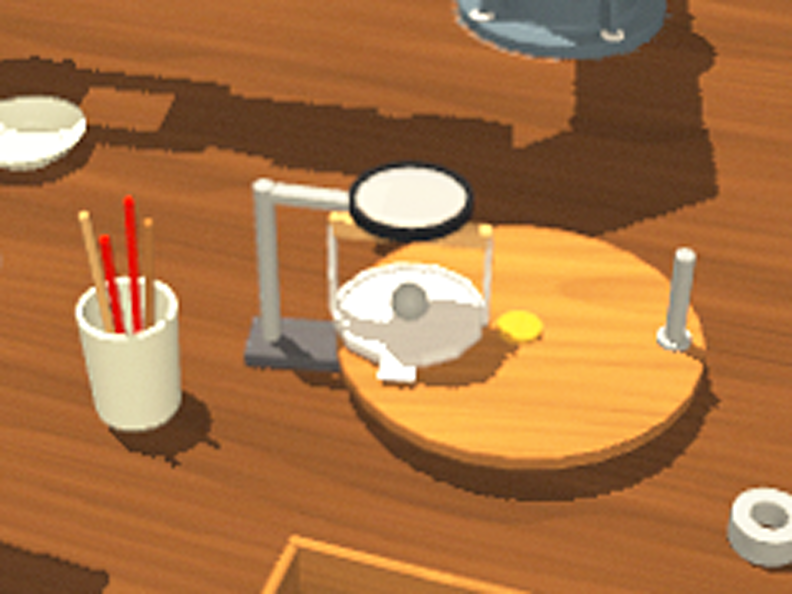

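View pics/tz.png

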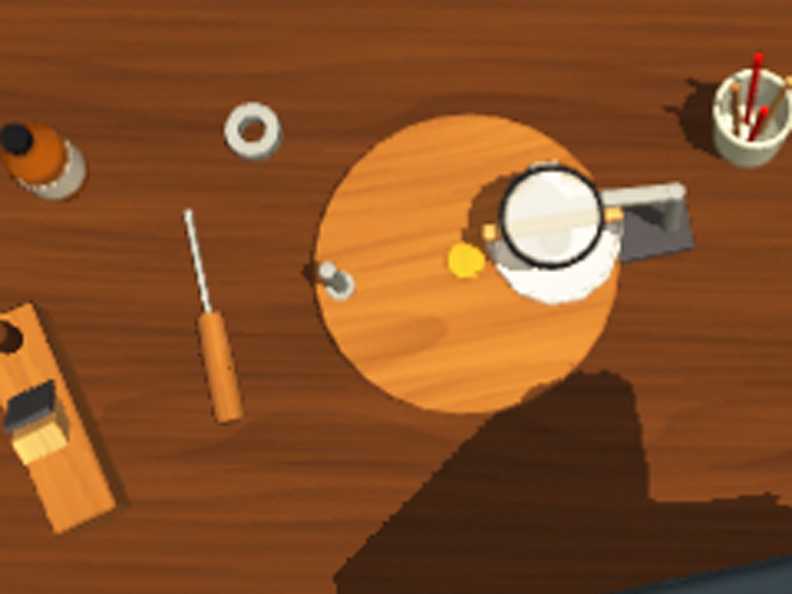

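Run:
```python
from h import *
np.set_printoptions(precision=4,suppress=True)
for n in("scene","top"):
    p=manip.snapshot(n)
    for l in("platter","turntable","peg_top","saucer","screwdriver","pencil_pot"):
        for r in manip.regions_of(l,p)[:2]:print(n,l,round(r["score"],2),r["rect"],r["pixels"].sum())
    for l in("screwdriver","wrench","platter"):
        print(l,[(a["point"],a["score"]) for a in manip.pinpoint(l,p)[:2]])
```

```text
scene platter 0.86 [323.6, 243.8, 433.6, 312.3] 5270
scene platter 0.38 [322.0, 231.7, 371.9, 286.3] 1328
scene turntable 0.92 [295.5, 215.9, 433.2, 310.6] 6795
scene peg_top 0.64 [320.4, 239.2, 434.0, 314.8] 5336
scene saucer 0.84 [208.2, 201.2, 246.7, 223.3] 603
scene screwdriver 0.83 [464.2, 255.0, 482.0, 311.3] 376
scene pencil_pot 0.67 [242.4, 231.9, 274.8, 299.9] 1417
screwdriver [([472.1, 289.0], 0.82), ([377.1, 279.4], 0.58)]
wrench [([164.8, 239.4], 0.49)]Traceback (most recent call last):
  File "<stdin>", line 8, in <module>
ValueError: it knows: ball_center, collar, dish, handle, lens, oil_bottle, peg_top, pencil_pot, plane, saucer, screwdriver, seat, turntable, wrench
```

```bash
cat > fit.py <<'E'
from h import *
from scipy.optimize import least_squares
np.set_printoptions(precision=4,suppress=True)
s=manip.snapshot("scene");t=manip.snapshot("top")
print(manip.sense()['t'])
S=lambda a,b:[220+a/3.3,170+b/3.3]; T=lambda a,b:[140+a/3.3,170+b/3.3]
# phi: direction of dish from axle (turntable -y)
obs=[(s,S(520,326),0,.034),(t,T(466,260),0,.034),(s,S(685,253),-.108,.107),(t,T(327,267),-.108,.107),
 (s,S(411,200),.078,.142),(t,T(552,217),.078,.142),(t,T(489,231),.078-.055,.119),(t,T(613,214),.078+.055,.119),
 (s,S(340,219),.078+.055,.119),(s,S(485,231),.078-.055,.119),(t,[308.8,244.9],.078,.035),(s,[345.5,266.1],.078,.035)]
# platter contour in top: left, top, bottom crop edges
def f(v):
    c=v[:2];u=np.array([np.cos(v[2]),np.sin(v[2])]);r=[]
    for p,uv,d,z in obs:
        r+=list(proj(p,[*(c+u*d),z])[0]-uv)
    a=np.linspace(0,2*np.pi,720)
    P=np.stack([c[0]+.13*np.cos(a),c[1]+.13*np.sin(a),a*0+.032],1)
    q=proj(t,P); r+=[q[:,0].min()-T(316,0)[0],q[:,0].max()-T(619,0)[0],q[:,1].min()-T(0,113)[1],q[:,1].max()-T(0,413)[1]]
    return r
o=least_squares(f,[.55,.094,-1.4],loss="soft_l1")
print(o.x,np.degrees(o.x[2]));print(np.round(np.array(f(o.x)).reshape(-1,2),1))
E
python3 fit.py
```

```text
1.95
[ 0.5553  0.0962 -1.372 ] -78.61178429330852
[[-0.6  0.6]
 [-0.5  0.2]
 [-0.3  0.7]
 [-0.5  0. ]
 [-0.5 -1.9]
 [-0.3 -0. ]
 [-1.4  1.3]
 [ 1.9 -0.9]
 [-3.3 -0.8]
 [ 1.5 -1.1]
 [-0.6 -0.9]
 [-1.9  0.5]
 [-1.2 -0.4]
 [ 0.2  0.3]]
```

```bash
cat > plan.py <<'E'
import numpy as np,json,sys
from scipy.spatial.transform import Rotation as Ro
A=np.array([.5553,.0962]); TX=np.radians(11.4)
def Rp(psi): return Ro.from_euler('z',psi,degrees=True).as_matrix()@np.diag([1,-1,-1.])
def rows(p0,psi0,targets,zr=True):
    """targets: list of (pos,psi) per row. prints rounded rows in chunks; integrates rounding"""
    p=np.array(p0,float);psi=psi0;out=[]
    for q,ps in targets:
        d=np.round(Rp(psi).T@(np.array(q)-p),4);r=round(-(ps-psi),2)
        out.append([*map(float,d),0,0,r]);p=p+Rp(psi)@d;psi-=r
    for i in range(0,len(out),10):print(json.dumps([out[i:i+10]]).replace(" ","").replace("-0.0,","0,").replace("0.0,","0,"))
    print("end",np.round(p,4),round(psi,2));return p,psi
def lerp(p0,psi0,p1,psi1,n,smooth=True):
    T=[]
    for k in range(1,n+1):
        a=k/n
        if smooth:a=a*a*(3-2*a)
        T.append((np.array(p0)+a*(np.array(p1)-p0),psi0+a*(psi1-psi0)))
    return T
def cur():
    from station import manip
    s=manip.sense();R=Ro.from_quat(s["tool_rot"]).as_matrix()
    psi=np.degrees(np.arctan2(R[1,0],R[0,0]))
    print("t",round(s["t"],3),"tcp",np.round(s["tcp_pos"],4),"psi",round(psi,2),"tilt",np.round(R[:2,2],4),"F",np.round(s["force"],2),"M",np.round(s["ft_torque"],2),"gap",round(s["finger_gap"],3),"q6",round(s["q"][5],2))
    return s,psi
E
python3 - <<'E'
from plan import *
s,psi=cur()
peg=A-.108*np.array([np.cos(np.radians(-78.6)),np.sin(np.radians(-78.6))]);print(peg)
rows(s["tcp_pos"],psi,lerp(s["tcp_pos"],psi,[*peg,.22],101.4,20))
E
```

```text
t 1.95 tcp [ 0.2346 -0.5793  0.2563] psi 22.05 tilt [-0.  0.] F [ 0.55 -0.26  0.03] M [-0.05 -0.01 -0.01] gap 1.005 q6 -0.18
[0.53395301 0.20206929]
[[[0.0041,-0.0044,0.0003,0,0,-0.58],[0.012,-0.0126,0.0007,0,0,-1.64],[0.0195,-0.0193,0.0012,0,0,-2.6],[0.0268,-0.0243,0.0016,0,0,-3.43],[0.0341,-0.0274,0.0019,0,0,-4.15],[0.0411,-0.0284,0.0021,0,0,-4.74],[0.0477,-0.0273,0.0024,0,0,-5.22],[0.0535,-0.0245,0.0026,0,0,-5.57],[0.0579,-0.02,0.0026,0,0,-5.82],[0.0609,-0.0144,0.0028,0,0,-5.93]]]
[[[0.062,-0.0079,0.0027,0,0,-5.93],[0.0613,-0.0015,0.0026,0,0,-5.81],[0.0586,0.0045,0.0026,0,0,-5.58],[0.0542,0.0096,0.0024,0,0,-5.21],[0.0482,0.0131,0.0021,0,0,-4.75],[0.0411,0.015,0.0019,0,0,-4.14],[0.033,0.0147,0.0016,0,0,-3.43],[0.0243,0.0127,0.0012,0,0,-2.6],[0.0151,0.0087,0.0007,0,0,-1.65],[0.0051,0.0032,0.0003,0,0,-0.57]]]
end [0.5339 0.2021 0.22  ] 101.4
```

play_rows(steps=[[[0.004,-0.004,0,0,0,-0.6],[0.012,-0.013,0.001,0,0,-1.6],[0.0195,-0.019,0.001,0,0,-2.6],[0.027,-0.024,0.0015,0,0,-3.4],[0.034,-0.027,0.002,0,0,-4.2],[0.041,-0.028,0.002,0,0,-4.7],[0.048,-0.027,0.0025,0,0,-5.2],[0.053,-0.0245,0.0025,0,0,-5.6],[0.058,-0.02,0.0025,0,0,-5.8],[0.06,-0.0145,0.003,0,0,-6.0]]], fingers=0.6, squeeze=30)

```text
t: 3.2
tcp_pos: [0.3846, -0.1881, 0.2385]
tool_rot: [0.857, 0.515, 0.0, 0.0]
force: [2.0, 0.7, -0.7]
finger_gap: 0.601
```

play_rows(steps=[[[0.061,-0.008,0.003,0,0,-6.0],[0.061,-0.0015,0.0025,0,0,-5.8],[0.0585,0.0045,0.0025,0,0,-5.6],[0.054,0.0095,0.0025,0,0,-5.2],[0.048,0.013,0.002,0,0,-4.7],[0.041,0.015,0.002,0,0,-4.1],[0.033,0.0145,0.0015,0,0,-3.4],[0.024,0.0125,0.001,0,0,-2.6],[0.015,0.0085,0.001,0,0,-1.6],[0.005,0.003,0,0,0,-0.6]]])

```text
t: 4.45
tcp_pos: [0.5317, 0.1984, 0.2202]
tool_rot: [0.633, 0.774, -0.0, -0.0]
force: [0.2, -1.1, -0.1]
finger_gap: 0.602
```

Run:
```python
from h import *
from plan import *
s,psi=cur()
for n in("scene","top"):
    p=manip.snapshot(n)
    i=p["img"][170:350,280:520] if n=="scene" else p["img"][170:350,140:380]
    cv2.imwrite(f"pics/a_{n}.png",cv2.resize(i,None,fx=3.3,fy=3.3,interpolation=cv2.INTER_CUBIC)[...,::-1])
peg=np.array([.534,.202])
rows(s["tcp_pos"],psi,lerp(s["tcp_pos"],psi,[*peg,.091],101.4,8))
```

```text
t 4.45 tcp [0.5317 0.1984 0.2202] psi 101.46 tilt [-0.0005 -0.0002] F [ 0.17 -1.14 -0.13] M [ 0.01  0.01 -0.04] gap 0.602 q6 -0.04
[[[0.0001,0.0001,0.0056,0,0,0.0],[0.0004,0.0004,0.0146,0,0,0.01],[0.0005,0.0004,0.0207,0,0,0.01],[0.0006,0.0006,0.0237,0,0,0.01],[0.0005,0.0005,0.0237,0,0,0.01],[0.0005,0.0005,0.0207,0,0,0.01],[0.0004,0.0004,0.0147,0,0,0.01],[0.0001,0.0001,0.0055,0,0,0.0]]]
end [0.534 0.202 0.091] 101.4
```

View pics/a_scene.png

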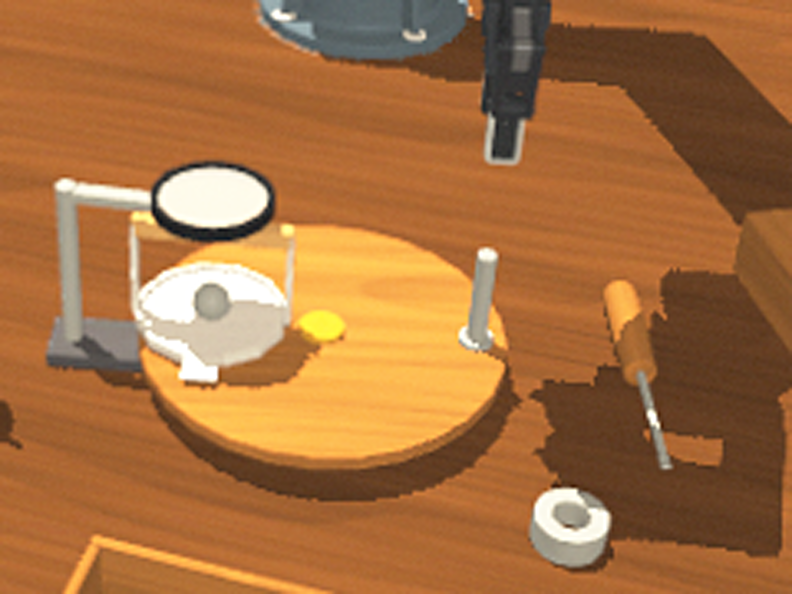

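View pics/a_top.png

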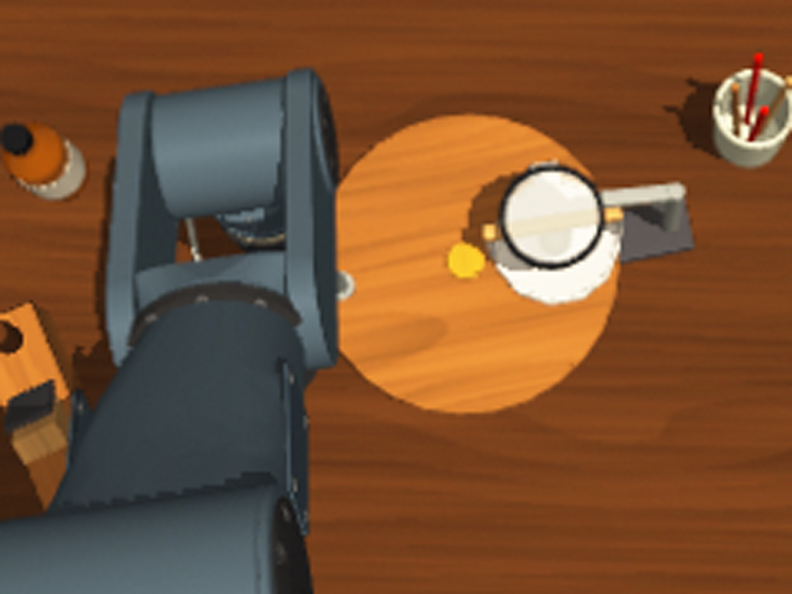

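The gripper hangs above the peg (scene crop 500,160 over peg at 485,253) and nothing else has moved. I'm lowering it over the peg now.

play_rows(steps=[[[0,0,0.005,0,0,0],[0.0005,0.0005,0.015,0,0,0],[0.0005,0.0005,0.021,0,0,0],[0.0005,0.0005,0.024,0,0,0],[0.0005,0.0005,0.024,0,0,0],[0.0005,0.0005,0.021,0,0,0],[0.0005,0.0005,0.014,0,0,0],[0,0,0.005,0,0,0]]])

```text
t: 5.55
tcp_pos: [0.534, 0.2007, 0.09]
tool_rot: [0.634, 0.773, -0.001, -0.001]
force: [-0.4, -0.2, -0.1]
finger_gap: 0.599
```

Run:
```python
from h import *
from plan import *
s,psi=cur()
p=manip.snapshot("scene")
i=p["img"][170:350,280:520]
cv2.imwrite(f"pics/b_scene.png",cv2.resize(i,None,fx=3.3,fy=3.3,interpolation=cv2.INTER_CUBIC)[...,::-1])
```

```text
t 5.55 tcp [0.534  0.2007 0.09  ] psi 101.32 tilt [-0.0021 -0.0004] F [-0.38 -0.23 -0.15] M [0.03 0.02 0.02] gap 0.599 q6 -0.03
```

View pics/b_scene.png

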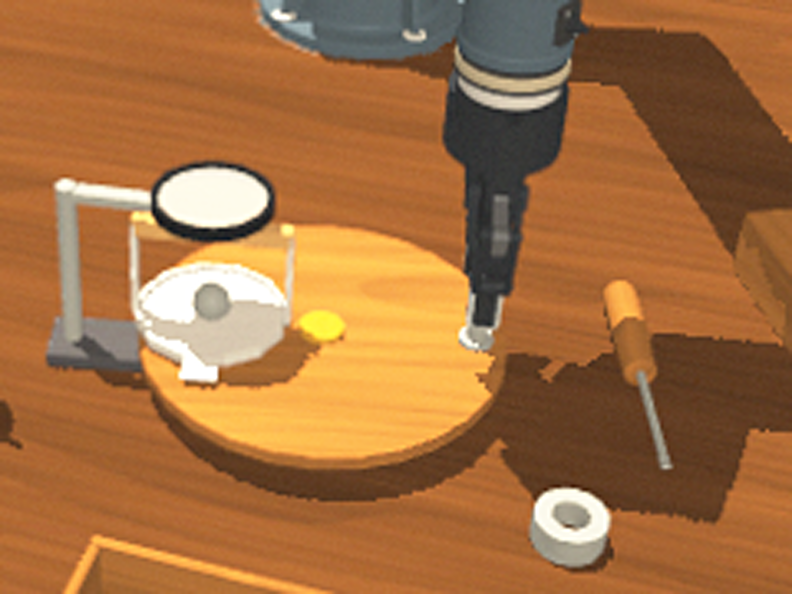

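play_rows(steps=[[[0,0,0,0,0,0],[0,0,0,0,0,0],[0,0,0,0,0,0]]], fingers=0.24)

```text
t: 5.98
tcp_pos: [0.535, 0.2012, 0.092]
tool_rot: [0.634, 0.774, 0.001, 0.0]
force: [-0.3, 0.5, 0.9]
finger_gap: 0.24
```

play_rows(steps=[[[0,0,0,0,0,0]]], fingers=0.2)

```text
t: 6.1
tcp_pos: [0.5342, 0.2011, 0.0916]
tool_rot: [0.634, 0.774, -0.0, -0.0]
force: [-1.0, -0.0, 0.0]
finger_gap: 0.201
```

play_rows(steps=[[[0,0,0,0,0,0],[0,0,0,0,0,0]]], fingers=0.17, squeeze=20)

```text
t: 6.35
tcp_pos: [0.533, 0.2009, 0.0913]
tool_rot: [0.634, 0.774, -0.001, -0.001]
force: [-4.6, -1.4, 5.0]
finger_gap: 0.168
```

play_rows(steps=[[[0,0,0,0,0,0],[0,0,0,0,0,0]]], fingers=0.1)

```text
t: 6.6
tcp_pos: [0.5327, 0.2008, 0.0913]
tool_rot: [0.634, 0.774, -0.002, -0.001]
force: [-6.3, -1.4, 5.3]
finger_gap: 0.161
```

Run:
```python
from plan import *
s,psi=cur()
# arc
p0=s["tcp_pos"];rel=p0[:2]-A;r=np.hypot(*rel);a0=np.degrees(np.arctan2(rel[1],rel[0]));print("r",r,"a0",a0)
N=56
# trapezoid angle profile total 88
v=np.ones(N);k=8;v[:k]=(np.arange(k)+.5)/k;v[-k:]=v[:k][::-1];a=np.cumsum(v);a=a/a[-1]*88
T=[([*(A+r*np.array([np.cos(np.radians(a0+x)),np.sin(np.radians(a0+x))])),.090],psi+x) for x in a]
rows(p0,psi,T)
```

```text
t 6.6 tcp [0.5327 0.2008 0.0913] psi 101.36 tilt [-0.004  -0.0007] F [-6.34 -1.37  5.26] M [-0.21  0.86 -0.03] gap 0.161 q6 -0.03
r 0.10704167444521703 a0 102.17301342934157
[[[0,-0.0002,0.0013,0,0,-0.11],[0,-0.0007,0,0,0,-0.35],[0,-0.001,0,0,0,-0.57],[-0.0001,-0.0015,0,0,0,-0.8],[0,-0.002,0,0,0,-1.03],[-0.0001,-0.0023,0,0,0,-1.27],[0,-0.0028,0,0,0,-1.48],[-0.0001,-0.0032,0,0,0,-1.72],[-0.0001,-0.0034,0,0,0,-1.84],[-0.0001,-0.0034,0,0,0,-1.83]]]
[[[-0.0001,-0.0035,0,0,0,-1.83],[-0.0002,-0.0034,0,0,0,-1.84],[-0.0001,-0.0034,0,0,0,-1.83],[-0.0001,-0.0034,0,0,0,-1.83],[-0.0001,-0.0035,0,0,0,-1.84],[-0.0001,-0.0034,0,0,0,-1.83],[-0.0001,-0.0034,0,0,0,-1.83],[-0.0001,-0.0034,0,0,0,-1.84],[-0.0001,-0.0035,0,0,0,-1.83],[-0.0001,-0.0034,0,0,0,-1.83]]]
[[[-0.0001,-0.0034,0,0,0,-1.84],[-0.0001,-0.0034,0,0,0,-1.83],[-0.0001,-0.0034,0,0,0,-1.83],[-0.0001,-0.0035,0,0,0,-1.84],[-0.0001,-0.0034,0,0,0,-1.83],[-0.0001,-0.0034,0,0,0,-1.83],[-0.0001,-0.0034,0,0,0,-1.84],[-0.0001,-0.0035,0,0,0,-1.83],[-0.0001,-0.0034,0,0,0,-1.83],[-0.0001,-0.0034,0,0,0,-1.84]]]
[[[-0.0001,-0.0034,0,0,0,-1.83],[-0.0001,-0.0035,0,0,0,-1.83],[-0.0001,-0.0034,0,0,0,-1.84],[-0.0001,-0.0034,0,0,0,-1.83],[-0.0001,-0.0034,0,0,0,-1.83],[-0.0001,-0.0034,0,0,0,-1.84],[-0.0001,-0.0035,0,0,0,-1.83],[-0.0001,-0.0034,0,0,0,-1.83],[-0.0001,-0.0034,0,0,0,-1.84],[-0.0001,-0.0034,0,0,0,-1.83]]]
[[[-0.0001,-0.0035,0,0,0,-1.83],[-0.0002,-0.0034,0,0,0,-1.84],[-0.0001,-0.0034,0,0,0,-1.83],[-0.0001,-0.0034,0,0,0,-1.83],[-0.0001,-0.0035,0,0,0,-1.84],[-0.0001,-0.0034,0,0,0,-1.83],[-0.0001,-0.0034,0,0,0,-1.83],[-0.0001,-0.0034,0,0,0,-1.84],[-0.0001,-0.0032,0,0,0,-1.72],[0,-0.0028,0,0,0,-1.48]]]
[[[-0.0001,-0.0024,0,0,0,-1.27],[0,-0.0019,0,0,0,-1.03],[-0.0001,-0.0015,0,0,0,-0.8],[0,-0.0011,0,0,0,-0.57],[0,-0.0006,0,0,0,-0.35],[0,-0.0002,0,0,0,-0.11]]]
end [0.4499 0.0773 0.09  ] 189.36
```

play_rows(steps=[[[0,-0.0003,0,0,0,-0.15],[0,-0.0007,0,0,0,-0.35],[0,-0.0011,0,0,0,-0.6],[0,-0.0015,0,0,0,-0.8],[0,-0.0019,0,0,0,-1.0],[0,-0.0024,0,0,0,-1.3],[0,-0.0028,0,0,0,-1.5],[-0.0001,-0.0032,0,0,0,-1.7],[0,-0.0034,0,0,0,-1.8],[-0.0001,-0.0034,0,0,0,-1.8]]])

```text
t: 7.85
tcp_pos: [0.5146, 0.1952, 0.0914]
tool_rot: [0.556, 0.831, 0.0, 0.0]
force: [-0.3, 3.4, 1.1]
finger_gap: 0.158
```

Run:
```python
from plan import *
s,psi=cur()
rel=s["tcp_pos"][:2]-A;print(np.hypot(*rel),np.degrees(np.arctan2(rel[1],rel[0])))
```

```text
t 7.85 tcp [0.5146 0.1952 0.0914] psi 112.47 tilt [0.0003 0.0003] F [-0.32  3.45  1.06] M [ 0.54  0.15 -0.04] gap 0.158 q6 -0.23
0.10706949933072936 112.31950406953749
```

play_rows(steps=[[[0.0001,-0.0034,0,0,0,-1.8],[0,-0.0034,0,0,0,-1.8],[0.0001,-0.0034,0,0,0,-1.8],[0,-0.0034,0,0,0,-1.8],[0,-0.0034,0,0,0,-1.8],[0,-0.0034,0,0,0,-1.8],[-0.0001,-0.0034,0,0,0,-1.8],[0,-0.0034,0,0,0,-1.8],[-0.0001,-0.0034,0,0,0,-1.8],[-0.0001,-0.0034,0,0,0,-1.8]]])

```text
t: 9.1
tcp_pos: [0.4858, 0.1777, 0.0914]
tool_rot: [0.419, 0.908, 0.0, 0.0]
force: [1.0, 0.7, 1.5]
finger_gap: 0.156
```

play_rows(steps=[[[0,-0.0034,0,0,0,-1.8],[-0.0001,-0.0034,0,0,0,-1.8],[0,-0.0034,0,0,0,-1.8],[-0.0001,-0.0034,0,0,0,-1.8],[0,-0.0034,0,0,0,-1.8],[-0.0001,-0.0034,0,0,0,-1.8],[0,-0.0034,0,0,0,-1.8],[-0.0001,-0.0034,0,0,0,-1.8],[0,-0.0034,0,0,0,-1.8],[-0.0001,-0.0034,0,0,0,-1.8]]])

```text
t: 10.35
tcp_pos: [0.4638, 0.1521, 0.0914]
tool_rot: [0.272, 0.962, 0.0, 0.0]
force: [3.4, -0.5, 2.9]
finger_gap: 0.156
```

Run:
```python
from plan import *
from h import *
s,psi=cur()
rel=s["tcp_pos"][:2]-A;print(np.hypot(*rel),np.degrees(np.arctan2(rel[1],rel[0])))
p=manip.snapshot("scene")
i=p["img"][170:350,240:480]
cv2.imwrite(f"pics/c_scene.png",cv2.resize(i,None,fx=3.3,fy=3.3,interpolation=cv2.INTER_CUBIC)[...,::-1])
```

```text
t 10.35 tcp [0.4638 0.1521 0.0914] psi 148.47 tilt [0.0006 0.    ] F [ 3.41 -0.46  2.88] M [-0.12 -0.34 -0.06] gap 0.156 q6 -0.93
0.10724052388096462 148.58396952273313
```

View pics/c_scene.png

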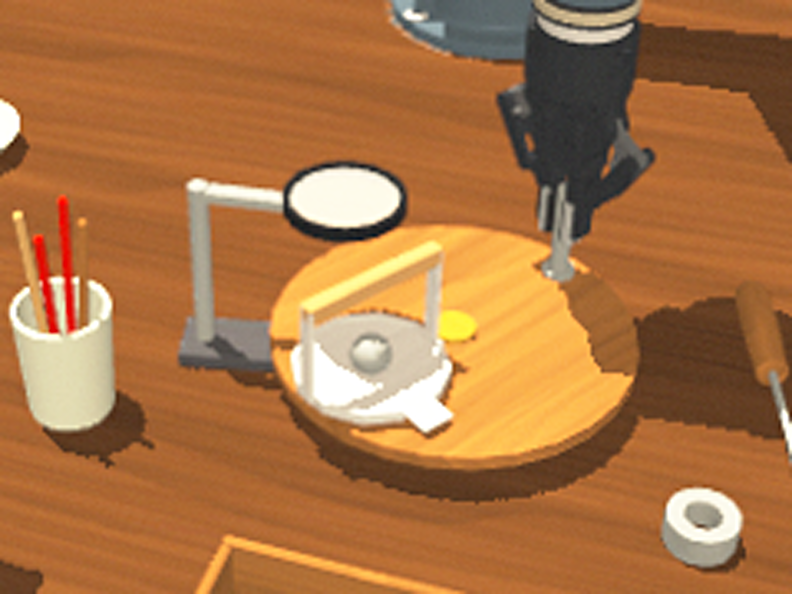

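The platter is turning well and the ball sits at the dish's middle (crop 371,352). I'll carry on.

play_rows(steps=[[[-0.0001,-0.0034,0,0,0,-1.8],[-0.0001,-0.0034,0,0,0,-1.8],[-0.0001,-0.0034,0,0,0,-1.8],[-0.0001,-0.0034,0,0,0,-1.8],[-0.0001,-0.0034,0,0,0,-1.8],[-0.0001,-0.0034,0,0,0,-1.8],[-0.0001,-0.0034,0,0,0,-1.8],[-0.0001,-0.0034,0,0,0,-1.8],[-0.0001,-0.0034,0,0,0,-1.8],[-0.0001,-0.0034,0,0,0,-1.8]]])

```text
t: 11.65
tcp_pos: [0.4508, 0.1208, 0.0914]
tool_rot: [0.118, 0.993, 0.0, -0.0]
force: [2.0, 1.6, 3.3]
finger_gap: 0.157
```

play_rows(steps=[[[-0.0001,-0.0034,0,0,0,-1.8],[-0.0001,-0.0034,0,0,0,-1.8],[-0.0001,-0.0034,0,0,0,-1.8],[-0.0001,-0.0033,0,0,0,-1.8],[-0.0001,-0.0031,0,0,0,-1.7],[-0.0001,-0.0027,0,0,0,-1.4],[0,-0.0023,0,0,0,-1.2],[0,-0.002,0,0,0,-1.0],[0,-0.0016,0,0,0,-0.8],[0,-0.0012,0,0,0,-0.6]]])

```text
t: 12.9
tcp_pos: [0.4478, 0.0946, 0.0913]
tool_rot: [-0.003, 1.0, 0.0, -0.0]
force: [0.4, 1.8, 5.1]
finger_gap: 0.155
```

Run:
```python
from plan import *
s,psi=cur()
rel=s["tcp_pos"][:2]-A;print(np.hypot(*rel),np.degrees(np.arctan2(rel[1],rel[0])))
```

```text
t 12.9 tcp [0.4478 0.0946 0.0913] psi -179.69 tilt [-0.0007  0.0001] F [0.45 1.79 5.06] M [ 0.08 -0.11  0.02] gap 0.155 q6 -1.61
0.10748720705175606 -179.16253785920665
```

play_rows(steps=[[[0,-0.0015,0,0,0,-0.8],[0,-0.0019,0,0,0,-1.0],[-0.0001,-0.0019,0,0,0,-1.0],[0,-0.0019,0,0,0,-1.0],[0,-0.0019,0,0,0,-1.0],[-0.0001,-0.0019,0,0,0,-1.0],[0,-0.0019,0,0,0,-1.0],[0,-0.0019,0,0,0,-1.0],[-0.0001,-0.0015,0,0,0,-0.8],[0,-0.0011,0,0,0,-0.6]]])

```text
t: 14.15
tcp_pos: [0.4494, 0.0774, 0.0913]
tool_rot: [-0.083, 0.997, 0.0, -0.0]
force: [2.0, 1.0, 4.7]
finger_gap: 0.156
```

Run:
```python
from plan import *
s,psi=cur()
rel=s["tcp_pos"][:2]-A;print(np.hypot(*rel),np.degrees(np.arctan2(rel[1],rel[0])))
```

```text
t 14.15 tcp [0.4494 0.0774 0.0913] psi -170.49 tilt [-0.0009  0.0002] F [2.03 1.03 4.73] M [ 0.04 -0.04  0.02] gap 0.156 q6 -1.81
0.10757457815168842 -169.9088069732507
```

play_rows(steps=[[[0,-0.0008,0,0,0,-0.4],[0,-0.0008,0,0,0,-0.4],[0,-0.0008,0,0,0,-0.4],[0,-0.0008,0,0,0,-0.4],[0,-0.0008,0,0,0,-0.4],[0,-0.0008,0,0,0,-0.4]]])

```text
t: 14.9
tcp_pos: [0.4503, 0.0727, 0.0914]
tool_rot: [-0.104, 0.995, 0.0, -0.0]
force: [0.2, 1.5, 4.2]
finger_gap: 0.158
```

Run:
```python
from plan import *
s,psi=cur()
rel=s["tcp_pos"][:2]-A;print(np.hypot(*rel),np.degrees(np.arctan2(rel[1],rel[0])))
```

```text
t 14.9 tcp [0.4503 0.0727 0.0914] psi -168.09 tilt [-0.0007  0.0002] F [0.22 1.48 4.17] M [ 0.1  -0.09 -0.01] gap 0.158 q6 -1.86
0.10758957958910609 -167.39811377147475
```

play_rows(steps=[[[0,-0.0008,0,0,0,-0.4],[0,-0.0008,0,0,0,-0.4],[0,-0.0008,0,0,0,-0.4]]])

```text
t: 15.28
tcp_pos: [0.4503, 0.0725, 0.0913]
tool_rot: [-0.112, 0.994, 0.002, -0.0]
force: [0.8, 17.3, 5.9]
finger_gap: 0.16
```

Run:
```python
from plan import *
s,psi=cur()
rel=s["tcp_pos"][:2]-A;print(np.hypot(*rel),np.degrees(np.arctan2(rel[1],rel[0])))
```

```text
t 15.275 tcp [0.4503 0.0725 0.0913] psi -167.1 tilt [-0.0014  0.0038] F [ 0.84 17.3   5.93] M [ 2.33 -0.24 -0.15] gap 0.16 q6 -1.89
0.10763233534612902 -167.27232609033177
```

play_rows(steps=[[[0,0.0005,0,0,0,0],[0,0.0005,0,0,0,0],[0,0.0005,0,0,0,0]]])

```text
t: 15.65
tcp_pos: [0.4503, 0.0727, 0.0913]
tool_rot: [-0.113, 0.994, 0.001, -0.0]
force: [1.3, 5.2, 6.3]
finger_gap: 0.154
```

play_rows(steps=[[[0,0,0,0,0,0],[0,0,0,0,0,0],[0,0,0,0,0,0]]], fingers=0.5)

```text
t: 16.02
tcp_pos: [0.4505, 0.0715, 0.091]
tool_rot: [-0.114, 0.994, 0.0, -0.001]
force: [-0.1, 0.6, 0.4]
finger_gap: 0.499
```

play_rows(steps=[[[0,0,-0.006,0,0,0],[0,0,-0.015,0,0,0],[0,0,-0.025,0,0,0],[0,0,-0.03,0,0,0],[0,0,-0.03,0,0,0],[0,0,-0.025,0,0,0],[0,0,-0.012,0,0,0],[0,0,-0.004,0,0,0]]], fingers=0.7)

```text
t: 17.02
tcp_pos: [0.4509, 0.0717, 0.2388]
tool_rot: [-0.114, 0.994, -0.0, 0.0]
force: [0.6, 0.8, -0.1]
finger_gap: 0.698
```

Run:
```python
from plan import *
from h import *
from scipy.optimize import least_squares
s,psi=cur()
P=np.array([(.5327,.2008),(.5146,.1952),(.4858,.1777),(.4638,.1521),(.4508,.1208),(.4478,.0946),(.4494,.0774),(.4503,.0725)])
o=least_squares(lambda v:np.hypot(*(P-v[:2]).T)-.108,[.555,.096]);print("axle",o.x,o.fun);d=P[-1]-o.x;print(np.degrees(np.arctan2(*d[::-1]))%360)
d=P[0]-o.x;print(np.degrees(np.arctan2(*d[::-1]))%360)
for n in("scene","top"):
    p=manip.snapshot(n)
    i=p["img"][170:350,240:480] if n=="scene" else p["img"][170:350,140:380]
    cv2.imwrite(f"pics/d_{n}.png",cv2.resize(i,None,fx=3.3,fy=3.3,interpolation=cv2.INTER_CUBIC)[...,::-1])
    for l,z in(("dish",.034),("handle",.113),("ball_center",.053)):
        print(n,l,[(np.round(a["point"],1),round(a["score"],2),np.round(at(p,a["point"],z),4)) for a in manip.pinpoint(l,p)[:1]])
```

```text
t 17.025 tcp [0.4509 0.0717 0.2388] psi -166.95 tilt [ 0.0008 -0.0001] F [ 0.59  0.8  -0.1 ] M [-0.01  0.   -0.  ] gap 0.698 q6 -1.89
axle [0.55580719 0.09539471] [-9.16258014e-05 -2.25568405e-05  5.16876439e-05  7.78086045e-05
  3.67461461e-05  1.01129060e-05 -8.19777333e-05 -3.73455612e-05]
192.2431824105009
102.36490937510808
scene dish [(array([376.9, 290.2]), 0.96, array([0.6263, 0.1142, 0.034 ]))]
scene handle [(array([379.7, 261.9]), 0.63, array([0.6257, 0.1159, 0.113 ]))]
scene ball_center [(array([374.8, 285. ]), 0.49, array([0.6325, 0.1101, 0.053 ]))]
top dish [(array([274.4, 223.5]), 0.56, array([0.6285, 0.1167, 0.034 ]))]
top handle [(array([272.3, 215. ]), 0.8, array([0.6326, 0.1153, 0.113 ]))]
top ball_center [(array([278.8, 218.8]), 0.45, array([0.6376, 0.103 , 0.053 ]))]
```

View pics/d_scene.png

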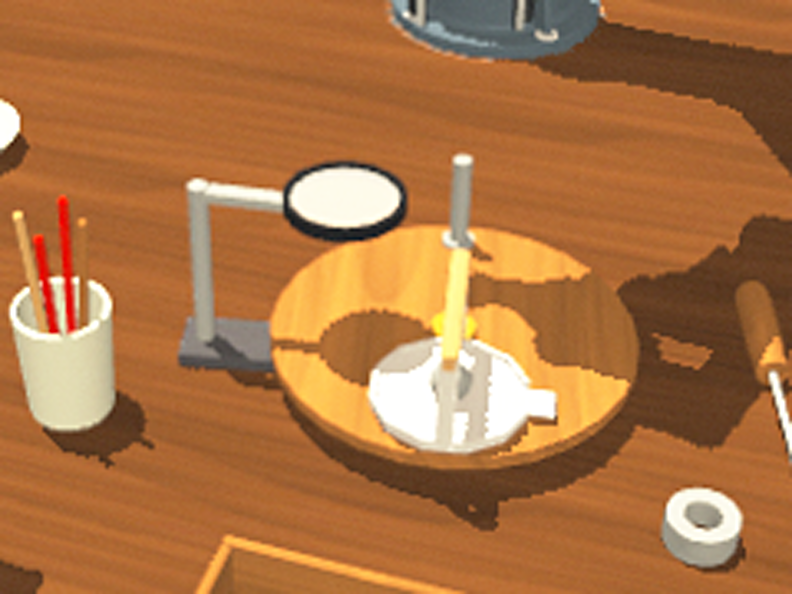

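View pics/d_top.png

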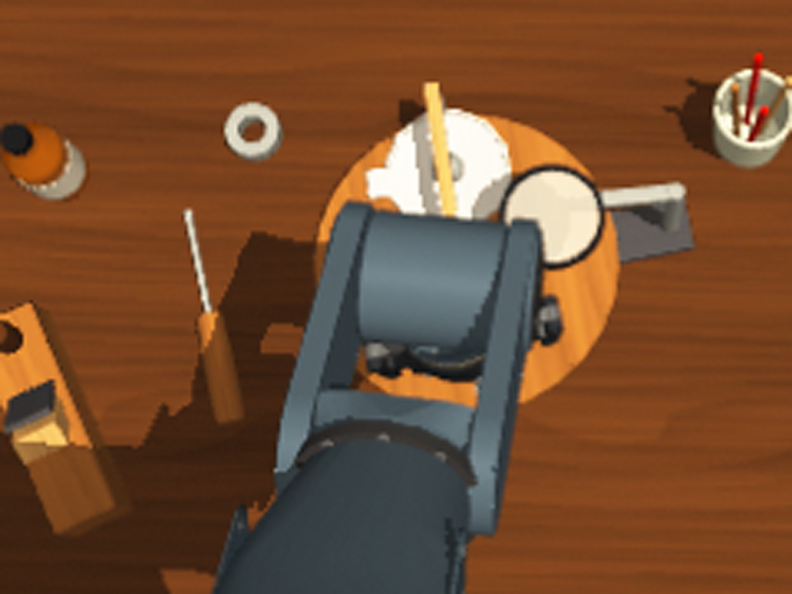

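The scene crop shows the dish clear of the lens with the ball near its middle. Its tongue (crop 540,403) points to world +y, but the text says turntable -y at the stop. I'll measure this before going on.

Run:
```python
from plan import *
from h import *
import os
np.set_printoptions(precision=4,suppress=True)
p=manip.snapshot("scene");t=manip.snapshot("top")
c=np.array([.5558,.0954]);u=np.array([np.cos(np.radians(12.2)),np.sin(np.radians(12.2))]);d=c+.078*u
print("dish exp",d)
tip=at(p,[240+555/3.3,170+403/3.3],.045);print("tongue tip scene",tip,tip[:2]-d,np.linalg.norm(tip[:2]-d))
tt=at(t,[140+367/3.3,170+183/3.3],.045);print("tongue tip top",tt,tt[:2]-d,np.linalg.norm(tt[:2]-d))
v=np.array([-u[1],u[0]])
for s in(1,-1):
  print(s,proj(p,[[*(d+s*.07*v),.045]]),proj(t,[[*(d+s*.07*v),.045]]))
print("bar ends",proj(t,[[*(d+.056*u),.12],[*(d-.056*u),.12]]), proj(p,[[*(d+.056*u),.12],[*(d-.056*u),.12]]))
cv2.imwrite("pics/e_s.png",cv2.resize(p["img"][235:315,335:435],None,fx=7,fy=7,interpolation=cv2.INTER_CUBIC)[...,::-1])
cv2.imwrite("pics/e_t.png",cv2.resize(t["img"][185:255,235:335],None,fx=7,fy=7,interpolation=cv2.INTER_CUBIC)[...,::-1])
i=cv2.imread("pics/top0.png")[205:280,265:355];cv2.imwrite("pics/e_0.png",cv2.resize(i,None,fx=7,fy=7,interpolation=cv2.INTER_CUBIC))
```

```text
dish exp [0.632  0.1119]
tongue tip scene [0.6236 0.1825 0.045 ] [-0.0084  0.0706] 0.07109743908683666
tongue tip top [0.619  0.1806 0.045 ] [-0.013   0.0687] 0.0699534983572641
1 [[407.77   290.0641]] [[251.2949 226.0795]]
-1 [[343.5249 285.5709]] [[300.2946 216.6575]]
bar ends [[269.7262 194.8445]
 [277.0064 234.602 ]] [[376.2687 277.7371]
 [378.1426 245.0277]]
```

View pics/e_s.png

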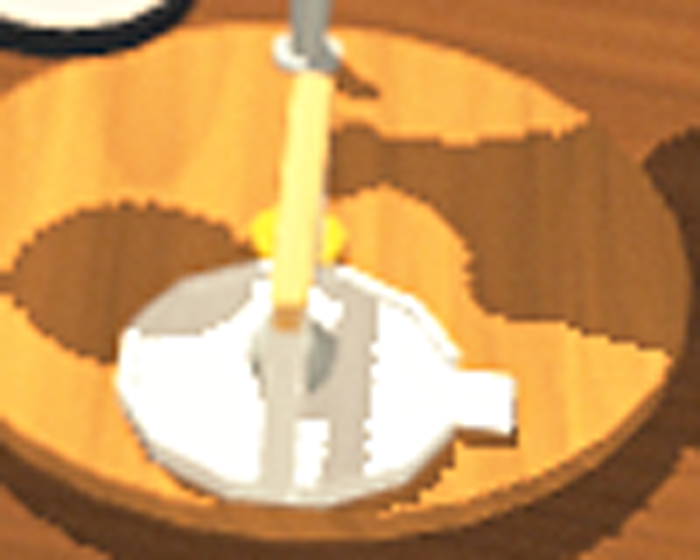

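View pics/e_t.png

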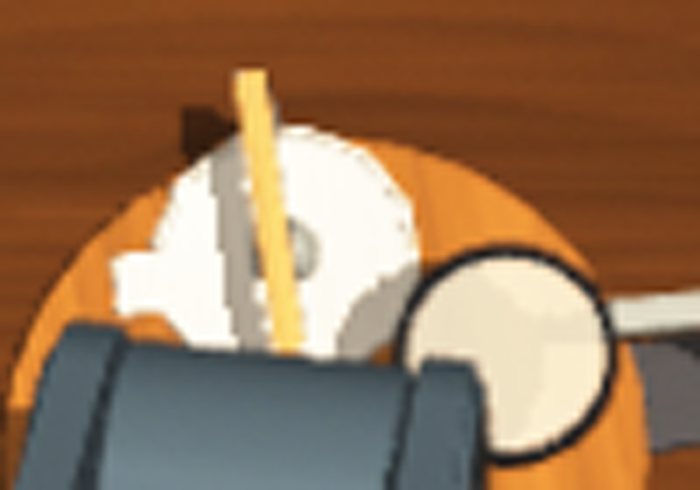

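View pics/e_0.png

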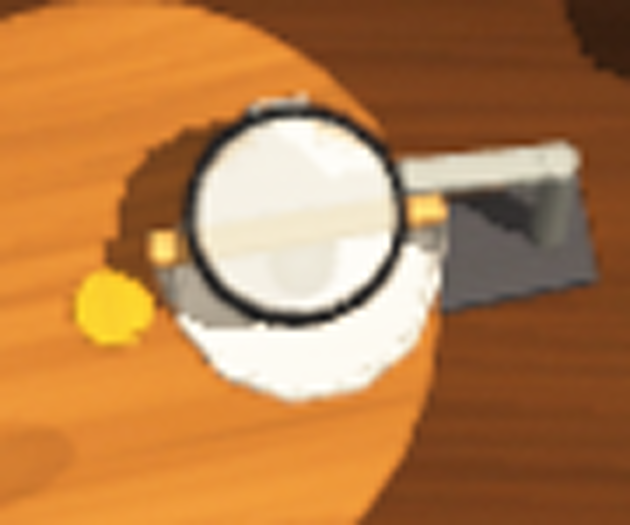

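Run:
```python
from plan import *
s,psi=cur();psi%=360
g=[.6315,.1122]
p,ps=rows(s["tcp_pos"],psi,lerp(s["tcp_pos"],psi,[*g,.20],192.2,10))
rows(p,ps,lerp(p,ps,[*g,.118],192.2,8))
```

```text
t 17.525 tcp [0.4507 0.0717 0.2379] psi -166.95 tilt [-0.0009  0.0001] F [ 0.26  0.77 -0.79] M [ 0.01 -0.01 -0.05] gap 0.7 q6 -1.89
[[[-0.0052,0,0.0011,0,0,0.02],[-0.0141,-0.0001,0.0028,0,0,0.07],[-0.0207,-0.0002,0.0043,0,0,0.09],[-0.0252,-0.0001,0.0051,0,0,0.12],[-0.0274,0,0.0057,0,0,0.12],[-0.0274,0,0.0056,0,0,0.13],[-0.0252,0,0.0051,0,0,0.11],[-0.0208,0.0001,0.0043,0,0,0.1],[-0.0141,0.0001,0.0029,0,0,0.06],[-0.0051,0,0.001,0,0,0.03]]]
end [0.6315 0.1122 0.2   ] 192.2
[[[0,0,0.0035,0,0,-0.0],[0,0,0.0093,0,0,-0.0],[0,0,0.0132,0,0,-0.0],[0,0,0.015,0,0,-0.0],[0,0,0.0151,0,0,-0.0],[0,0,0.0131,0,0,-0.0],[0,0,0.0093,0,0,-0.0],[0,0,0.0035,0,0,-0.0]]]
end [0.6315 0.1122 0.118 ] 192.2
```

play_rows(steps=[[[-0.005,0,0.001,0,0,0],[-0.014,0,0.003,0,0,0.1],[-0.021,0,0.004,0,0,0.1],[-0.025,-0.0001,0.005,0,0,0.1],[-0.0275,0,0.0055,0,0,0.1],[-0.0275,0,0.0055,0,0,0.1],[-0.025,0,0.005,0,0,0.1],[-0.021,0,0.0045,0,0,0.1],[-0.014,0,0.003,0,0,0.1],[-0.005,0,0.001,0,0,0]]], fingers=0.5)

```text
t: 18.77
tcp_pos: [0.6322, 0.1125, 0.2002]
tool_rot: [-0.107, 0.994, 0.0, -0.0]
force: [-0.2, -1.2, -0.6]
finger_gap: 0.499
```

Run:
```python
from plan import *
from h import *
s,psi=cur();psi%=360
p=manip.snapshot("scene")
cv2.imwrite("pics/f_s.png",cv2.resize(p["img"][185:315,315:435],None,fx=5,fy=5,interpolation=cv2.INTER_CUBIC)[...,::-1])
u=Rp(psi)[:,0]
c=s["tcp_pos"]
# finger tips predicted and bar axis
print(proj(p,[c+[0,0,-.02]]),proj(p,[[*c[:2],.12]]),np.round(c+u*0,4))
```

```text
t 18.775 tcp [0.6322 0.1125 0.2002] psi -167.74 tilt [-0.0003 -0.    ] F [-0.15 -1.19 -0.59] M [-0.02  0.04  0.03] gap 0.499 q6 -1.78
[[379.04930899 237.09152939]] [[377.53232915 260.73060467]] [0.6322 0.1125 0.2002]
```

View pics/f_s.png

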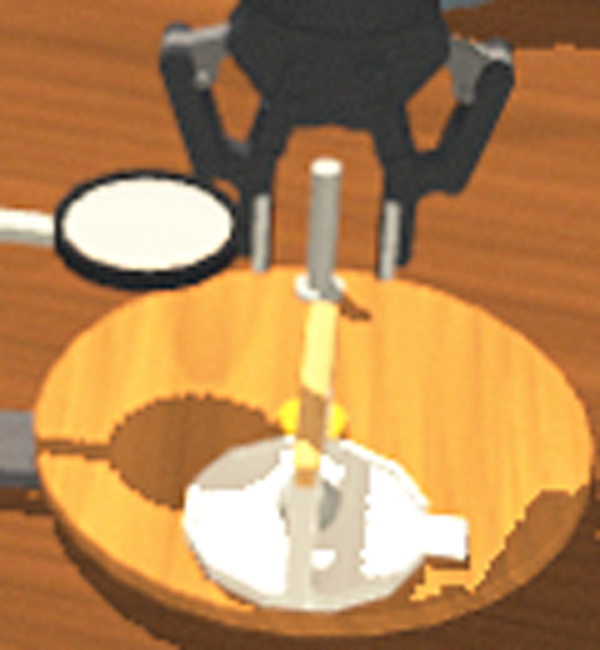

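The fingers (crop columns 264 to 388) straddle the bar, whose middle is at column 314 against a predicted 312. I'm descending and closing gently.

play_rows(steps=[[[0,0,0.0035,0,0,0],[0,0,0.009,0,0,0],[0,0,0.013,0,0,0],[0,0,0.0155,0,0,0],[0,0,0.015,0,0,0],[0,0,0.013,0,0,0],[0,0,0.009,0,0,0],[0,0,0.004,0,0,0],[0,0,0,0,0,0]]])

```text
t: 19.95
tcp_pos: [0.6314, 0.1123, 0.1187]
tool_rot: [-0.107, 0.994, 0.0, -0.0]
force: [0.5, -0.2, 0.5]
finger_gap: 0.493
```

play_rows(steps=[[[0,0,0,0,0,0],[0,0,0,0,0,0],[0,0,0,0,0,0]]], fingers=0.24)

```text
t: 20.32
tcp_pos: [0.6315, 0.1123, 0.1192]
tool_rot: [-0.107, 0.994, -0.0, 0.0]
force: [0.5, -0.9, 0.8]
finger_gap: 0.241
```

Run:
```python
from plan import *
from h import *
s,psi=cur();psi%=360
p=manip.snapshot("scene")
cv2.imwrite("pics/g_s.png",cv2.resize(p["img"][205:315,325:435],None,fx=5.4,fy=5.4,interpolation=cv2.INTER_CUBIC)[...,::-1])
```

```text
t 20.325 tcp [0.6315 0.1123 0.1192] psi -167.75 tilt [ 0.0006 -0.    ] F [ 0.47 -0.95  0.82] M [ 0.03 -0.02 -0.02] gap 0.241 q6 -1.78
```

View pics/g_s.png

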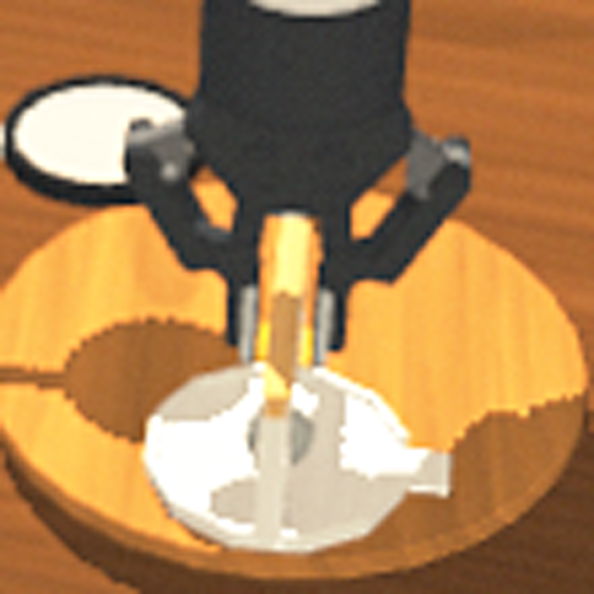

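play_rows(steps=[[[0,0,0,0,0,0]]], fingers=0.2, squeeze=20)

```text
t: 20.5
tcp_pos: [0.6314, 0.1123, 0.1189]
tool_rot: [-0.107, 0.994, -0.0, 0.0]
force: [-0.4, 0.5, -0.4]
finger_gap: 0.196
```

play_rows(steps=[[[0,0,0,0,0,0]]], fingers=0.175)

```text
t: 20.62
tcp_pos: [0.6314, 0.1123, 0.1189]
tool_rot: [-0.107, 0.994, -0.0, 0.0]
force: [0.3, -0.2, 0.3]
finger_gap: 0.179
```

play_rows(steps=[[[0,0,0,0,0,0]]], fingers=0.155)

```text
t: 20.75
tcp_pos: [0.6314, 0.1123, 0.1188]
tool_rot: [-0.107, 0.994, 0.0, 0.0]
force: [0.9, 0.7, -0.7]
finger_gap: 0.158
```

play_rows(steps=[[[0,0,0,0,0,0],[0,0,0,0,0,0],[0,0,0,0,0,0]]], fingers=0.1)

```text
t: 21.12
tcp_pos: [0.6315, 0.1123, 0.1188]
tool_rot: [-0.107, 0.994, -0.0, 0.0]
force: [0.3, 0.8, 0.4]
finger_gap: 0.136
```

play_rows(steps=[[[0,0,0,0,0,0],[0,0,0,0,0,0]]], squeeze=45)

```text
t: 21.38
tcp_pos: [0.6315, 0.1123, 0.1189]
tool_rot: [-0.107, 0.994, -0.0, 0.0]
force: [0.2, 0.2, 1.5]
finger_gap: 0.13
```

Run:
```python
from plan import *
from h import *
s,psi=cur();psi%=360
p=manip.snapshot("scene")
cv2.imwrite("pics/h_s.png",cv2.resize(p["img"][205:315,325:435],None,fx=5.4,fy=5.4,interpolation=cv2.INTER_CUBIC)[...,::-1])
```

```text
t 21.375 tcp [0.6315 0.1123 0.1189] psi -167.76 tilt [0.0003 0.    ] F [0.17 0.2  1.49] M [-0.03  0.04 -0.06] gap 0.13 q6 -1.78
```

View pics/h_s.png

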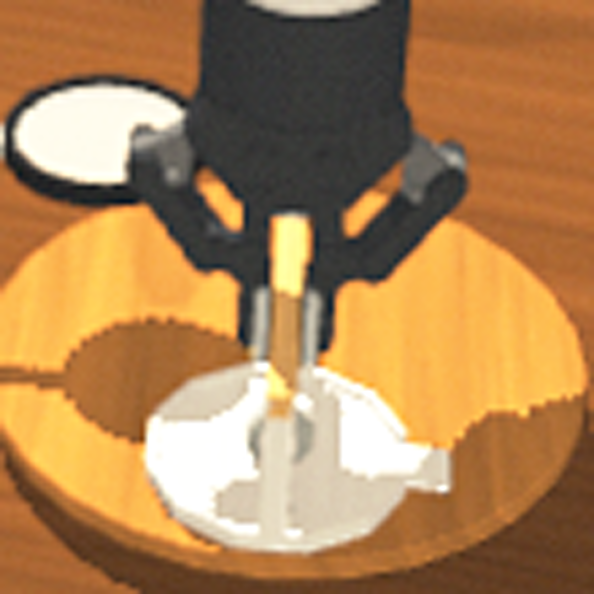

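play_rows(steps=[[[0,0,-0.0005,0,0,0],[0,0,-0.001,0,0,0],[0,0,-0.0015,0,0,0],[0,0,-0.002,0,0,0],[0,0,-0.0025,0,0,0],[0,0,-0.0025,0,0,0],[0,0,-0.002,0,0,0],[0,0,-0.0015,0,0,0],[0,0,-0.001,0,0,0],[0,0,-0.0005,0,0,0]]])

```text
t: 22.68
tcp_pos: [0.6314, 0.1123, 0.1339]
tool_rot: [-0.107, 0.994, 0.0, -0.0]
force: [-0.1, -0.6, -2.6]
finger_gap: 0.128
```

Run:
```python
from plan import *
from h import *
s,psi=cur();psi%=360
p=manip.snapshot("scene")
cv2.imwrite("pics/i_s.png",cv2.resize(p["img"][205:315,325:435],None,fx=5.4,fy=5.4,interpolation=cv2.INTER_CUBIC)[...,::-1])
```

```text
t 22.675 tcp [0.6314 0.1123 0.1339] psi -167.75 tilt [-0.  0.] F [-0.05 -0.58 -2.59] M [ 0.01 -0.   -0.01] gap 0.128 q6 -1.78
```

View pics/i_s.png

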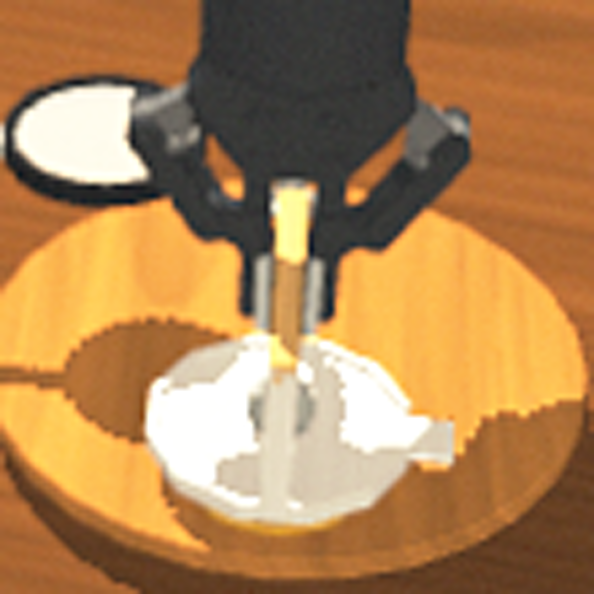

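Weight −2.6 N (0.27 kg) matches dish plus ball. The dish is off its seat and level with the ball centred, so I'll lift the rest of the way.

play_rows(steps=[[[0,0,-0.0005,0,0,0],[0,0,-0.0015,0,0,0],[0,0,-0.0025,0,0,0],[0,0,-0.0035,0,0,0],[0,0,-0.0045,0,0,0],[0,0,-0.005,0,0,0],[0,0,-0.005,0,0,0],[0,0,-0.005,0,0,0],[0,0,-0.005,0,0,0],[0,0,-0.005,0,0,0]]])

```text
t: 23.98
tcp_pos: [0.6314, 0.1123, 0.1717]
tool_rot: [-0.107, 0.994, 0.0, -0.0]
force: [-0.0, -0.8, -2.4]
finger_gap: 0.129
```

play_rows(steps=[[[0,0,-0.005,0,0,0],[0,0,-0.005,0,0,0],[0,0,-0.005,0,0,0],[0,0,-0.0045,0,0,0],[0,0,-0.0035,0,0,0],[0,0,-0.0025,0,0,0],[0,0,-0.0015,0,0,0],[0,0,-0.0005,0,0,0],[0,0,0,0,0,0],[0,0,0,0,0,0]]])

```text
t: 25.22
tcp_pos: [0.6313, 0.1123, 0.1987]
tool_rot: [-0.107, 0.994, 0.0, -0.0]
force: [1.4, 0.3, -2.9]
finger_gap: 0.13
```

Run:
```python
from plan import *
from h import *
s,psi=cur();psi%=360
for n,c in(("scene",(165,315,315,455)),("top",(165,265,215,345))):
    p=manip.snapshot(n)
    cv2.imwrite(f"pics/j_{n}.png",cv2.resize(p["img"][c[0]:c[1],c[2]:c[3]],None,fx=4,fy=4,interpolation=cv2.INTER_CUBIC)[...,::-1])
```

```text
t 25.225 tcp [0.6313 0.1123 0.1987] psi -167.75 tilt [-0.0003  0.    ] F [ 1.41  0.27 -2.88] M [-0.    0.03 -0.06] gap 0.13 q6 -1.78
```

View pics/j_scene.png

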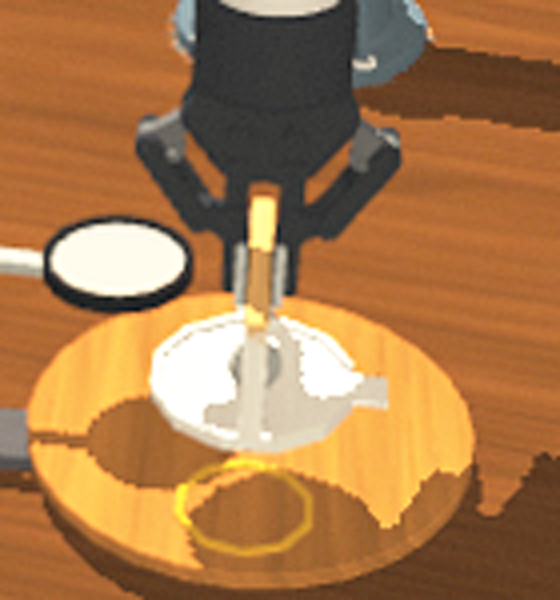

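View pics/j_top.png

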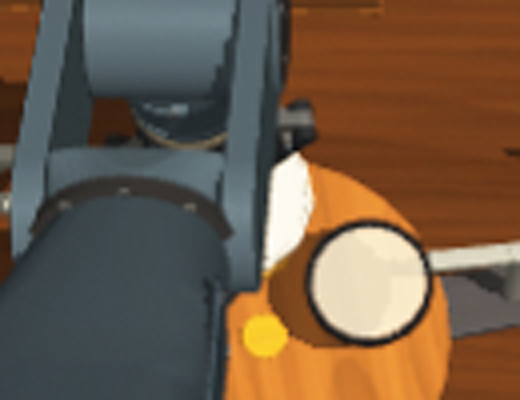

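The tongue is visibly on the turntable's +y side, with the ring seat and lens for reference. To point it outwards the turn must be clockwise, since the stated anticlockwise turn would point it at the axle. The judged end state is lip outwards, so I'm turning clockwise.

play_rows(steps=[[[0,0,0,0,0,0.5],[0,0,0,0,0,1],[0,0,0,0,0,1.5],[0,0,0,0,0,2],[0,0,0,0,0,2.5],[0,0,0,0,0,3],[0,0,0,0,0,3],[0,0,0,0,0,3],[0,0,0,0,0,3],[0,0,0,0,0,3]]])

```text
t: 26.58
tcp_pos: [0.6314, 0.1123, 0.1988]
tool_rot: [0.091, 0.996, 0.0, 0.0]
force: [-0.2, 0.0, -2.7]
finger_gap: 0.132
```

play_rows(steps=[[[0,0,0,0,0,3],[0,0,0,0,0,3],[0,0,0,0,0,3],[0,0,0,0,0,3],[0,0,0,0,0,2.5],[0,0,0,0,0,2],[0,0,0,0,0,1.5],[0,0,0,0,0,1],[0,0,0,0,0,0.5],[0,0,0,0,0,0]]])

```text
t: 27.82
tcp_pos: [0.6314, 0.1123, 0.1988]
tool_rot: [0.257, 0.966, -0.0, -0.0]
force: [-1.0, 0.3, -3.0]
finger_gap: 0.131
```

Run:
```python
from plan import *
from h import *
s,psi=cur();psi%=360
for n,c in(("scene",(165,315,315,455)),):
    p=manip.snapshot(n)
    cv2.imwrite(f"pics/k_{n}.png",cv2.resize(p["img"][c[0]:c[1],c[2]:c[3]],None,fx=4,fy=4,interpolation=cv2.INTER_CUBIC)[...,::-1])
```

```text
t 27.825 tcp [0.6314 0.1123 0.1988] psi 150.24 tilt [-0. -0.] F [-1.03  0.25 -3.  ] M [-0.02 -0.03  0.03] gap 0.131 q6 -1.05
```

View pics/k_scene.png

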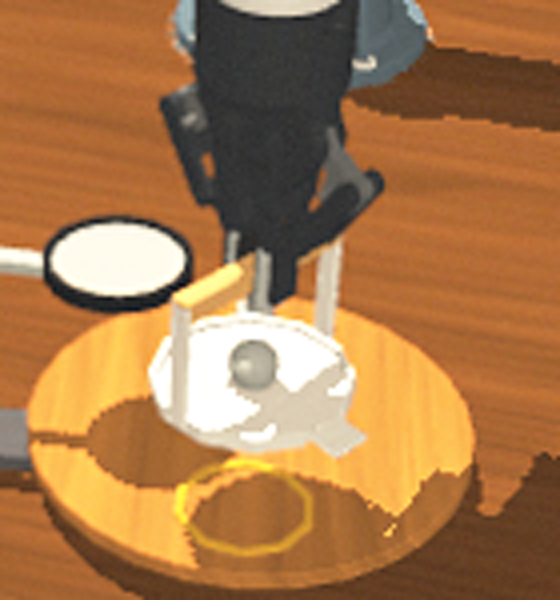

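The lip (crop 345,437) is swinging outwards with the ball centred. I'll finish the turn.

play_rows(steps=[[[0,0,0,0,0,0.5],[0,0,0,0,0,1],[0,0,0,0,0,1.5],[0,0,0,0,0,2],[0,0,0,0,0,2.5],[0,0,0,0,0,3],[0,0,0,0,0,3],[0,0,0,0,0,3],[0,0,0,0,0,3],[0,0,0,0,0,3]]])

```text
t: 29.12
tcp_pos: [0.6314, 0.1123, 0.1988]
tool_rot: [0.442, 0.897, 0.0, -0.0]
force: [1.1, -0.3, -3.2]
finger_gap: 0.13
```

play_rows(steps=[[[0,0,0,0,0,3],[0,0,0,0,0,3],[0,0,0,0,0,3],[0,0,0,0,0,3],[0,0,0,0,0,3],[0,0,0,0,0,3],[0,0,0,0,0,2.5],[0,0,0,0,0,2],[0,0,0,0,0,1.5],[0,0,0,0,0,1]]])

```text
t: 30.38
tcp_pos: [0.6314, 0.1123, 0.1988]
tool_rot: [0.625, 0.781, 0.0, -0.0]
force: [-0.5, 0.1, -3.1]
finger_gap: 0.132
```

play_rows(steps=[[[0,0,0,0,0,0.5],[0,0,0,0,0,0],[0,0,0,0,0,0],[0,0,0,0,0,0],[0,0,0,0,0,0],[0,0,0,0,0,0],[0,0,0,0,0,0],[0,0,0,0,0,0]]])

```text
t: 31.38
tcp_pos: [0.6314, 0.1123, 0.1988]
tool_rot: [0.628, 0.779, 0.0, -0.0]
force: [-1.1, 0.7, -2.5]
finger_gap: 0.129
```

Run:
```python
from plan import *
from h import *
s,psi=cur();psi%=360
p=manip.snapshot("scene");c=(165,315,315,455)
cv2.imwrite("pics/l_s.png",cv2.resize(p["img"][c[0]:c[1],c[2]:c[3]],None,fx=4,fy=4,interpolation=cv2.INTER_CUBIC)[...,::-1])
a=manip.snapshot("top");cv2.imwrite("pics/l_t.png",a["img"][...,::-1])
for l,z in(("dish",.113),("ball_center",.133),("peg_top",.107),("seat",.032)):
    print(l,[(np.round(r["point"],1),round(r["score"],2),np.round(at(p,r["point"],z),4)) for r in manip.pinpoint(l,p)[:1]])
print("exp seat",.5558+.078*np.cos(np.radians(12.2)),.0954+.078*np.sin(np.radians(12.2)))
d=[.6314,.1123];u=np.array([np.cos(.213),np.sin(.213)]);print("lip exp px",proj(p,[[*(d+.07*u),.124]]),"dish",proj(p,[[*d,.113]]),"peg",proj(p,[[*(np.array([.5558,.0954])-.108*u),.107]]))
```

```text
t 31.375 tcp [0.6314 0.1123 0.1988] psi 102.25 tilt [-0.  0.] F [-1.12  0.71 -2.51] M [ 0.02 -0.01  0.05] gap 0.129 q6 -0.21
dish [(array([377.2, 264.1]), 0.56, array([0.6347, 0.1128, 0.113 ]))]
ball_center [(array([378.5, 254.5]), 0.63, array([0.6275, 0.1127, 0.133 ]))]
peg_top []
seat [(array([376. , 289.5]), 0.89, array([0.6224, 0.1113, 0.032 ]))]
exp seat 0.6320384397543154 0.1118833341235203
lip exp px [[376.39542858 280.55522122]] dish [[377.35428719 263.14157035]] peg [[379.59651442 218.12605833]]
```

View pics/l_s.png

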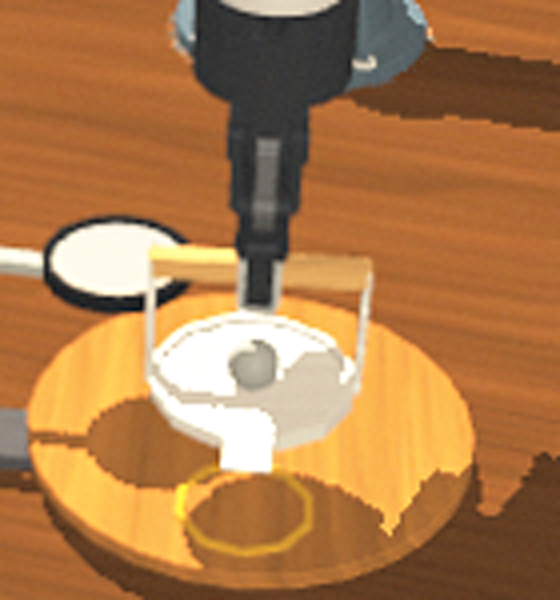

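View pics/l_t.png

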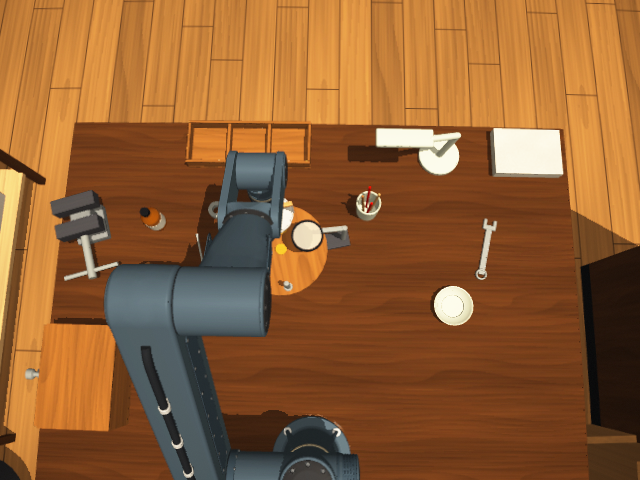

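The lip tip at (376.5, 282.5) px matches the expected (376.4, 280.6). The dish sits level above its seat with the ball at its middle, and the bystanders that show are in place. Handing in.

Run:
```python
from station import manip
print(manip.sign_off())
```

```text
the job is handed in; nothing more can be done
None
```

The platter is at its stop, and the gripper is holding the dish above its seat with the lip pointing outwards. I handed in at about 31.5 s of the 67 s allowed.

**Turn direction:** I turned the dish clockwise, not anticlockwise as the task says. Both cameras showed the pouring lip on the turntable's +y side at the stop, while the text puts it at -y. An anticlockwise quarter turn would have pointed the lip at the axle. I followed the stated end state, lip outwards.

**What I did:** I gripped the peg and turned the platter until the sideways force rose to about 17 N at the stop, then let go. I then gripped the handle bar, lifted the dish about 80 mm and turned it a quarter turn.

**Last checks:**
- **Lip:** its tip was within about 2 px of where it should be.
- **Position and tilt:** the tool was upright. The TCP was about 1 mm from the calculated seat centre; the network's own seat reading was about 9 mm off. The dish underside was at about 113 mm by calculation.
- **Ball:** it looks central in the picture. The network's dish and ball points differ by about 7 mm, which is within its usual error.
- **Load:** the wrist carried about 2.5 to 3 N, which matches the dish plus the ball.
- **Bystanders:** none that showed had visibly moved. The arm hid the plane, and most of the collar and screwdriver, in the last overhead picture.
- **Platter:** I did not measure its angle after letting go of the peg. It showed no visible movement in the later pictures.

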